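Load the inlay billet up the slicing jig's ramp to its length stop

ROBOT

A 7-joint arm with a two-finger parallel gripper is mounted at the origin on the work surface. World frame = base frame: x ahead of the robot, y to its left, z up, the work surface at z = 0. Lengths are in mm, angles in rad, forces in N, time in s.
With the tool pointing down it reaches from about 400 to 750 mm from the base axis. Payload 19.5 kg.
Tool frame: the origin (TCP) lies at the very end of the fingers, on their centre line; the grasp point (between the pads) lies 19 mm behind it; z points along the fingers, y is the line along which they close (so a half turn about z gives the same grasp; the last joint's range is limited). The gripper opens to 85 mm and grips with 20 to 120 N. Pads are 22 mm wide; open, the fingers measure 114 mm over their backs; the gripper's body (76 mm by 85 mm) begins 54 mm behind the grasp point. The pads swing forward as they close: fully open they stand 13 mm farther back than shut.
Start: joints at [1.113, 0.707, -0.028, 1.485, 0.022, 0.951, -0.075], TCP at [232.245, -525.982, 231.268] pointing down, gripper open.
Joint ranges: [-2.71, 2.71], [-0.32, 2.16], [-1.57, 1.52], [0, 2.45], [-1.46, 4.6], [0, 2.02], [-2.83, 2.83]. Speed limits (rad/s): [1.89, 1.89, 2.57, 2.57, 3.01, 3.01, 3.01].

INTERFACE

Orientations are given as [roll, pitch, yaw] about the fixed x, y, z axes, in that order (R = Rz(yaw) Ry(pitch) Rx(roll)).
In Python, from plant import observe, vision, workorder gives the robot as it stands. The module is installed in compiled form; this text tells all that it offers.
- The arm moves only by the tool step_arm, never from a script. Its argument "steps" is a list of rows, each an object with "gripper": the opening, from -1 (shut) to 1 (fully open); "slide": the shift along the tool's x, y, z in units of 25 mm (1.0 is 25 mm), a list of three; "twist": the turn about the tool's z in units of 8 degrees (1.0 is 8 degrees). In form: [{"gripper": gripper, "slide": [dx, dy, dz], "twist": twist}, ...]. A call has 1 to 8 rows; each row shifts and turns the commanded pose from where the row before left it, along the tool's axes as they then stand; what a row does not reach is not made up. A row lasts 1/8 s, in which the tool goes at most 62.5 mm and 10.7 degrees, less where a joint would pass 70% of its speed; a pose out of reach is approached as far as the arm can. A call is refused whole if a number of a shift passes 1 or a number of a turn 1, either way. A call with a gripper value outside its range is refused whole. The fingers move at their own pace and stop on an object; the grip force is fixed at half the most. Time passes only in rows, so rows that do not move let the fingers close. It gives the time, the measured TCP pose, the force, the opening and the grip force at its end, in the units of the state.
- observe(): the state, without advancing time (a new reading comes with each control period).
- vision.read_camera(name): name is "scene" or "top" or "wrist"; returns a dict with "frame" (384x512x3 uint8, blue, green, red), "depth" (384x512 float32, mm along the optical axis (not along the pixel's ray), 0 where there is no reading), "mtx" (3x3 intrinsics, pixels), "origin" and "attitude" of the camera in the world. Camera axes: x right, y up, looking along -z (the intrinsics and any distortion apply to the point x, -y, -z); pixel columns grow to the right and rows downward; lengths in mm; the calibration is good to about 2 mm. A picture is of the moment at which its call begins.
- workorder.close_job(): hands the job in; it is judged then, once.
The state is a dict: "time": time; "q": joint angles; "qd": joint speeds; "joint_torque": joint torques, N m; "tool_pos": TCP position; "tcp_rot": TCP orientation; "contact_force": force on the tool from outside, world axes, zero at the start; "wrist_torque": the same for the moment, N m; "gripper_width": finger opening in mm; "grasp_force": force on a finger pad.
Only numpy, scipy, OpenCV 4.12 (cv2) and the standard library are available. Lean on these libraries where they do the work, as an engineer would, in place of code of your own. Each camera call takes 0.05 s, during which the arm holds its last target. There are 200 camera calls.

TASK

Lay the long walnut billet lengthwise on the open foot of the slicing jig's ramp and let go of it. Then push it up the ramp, under the bridge with its sprung shoe, until it beds against the cork-faced stop plate, which is set somewhere beyond the bridge: press it there firmly for a moment, but never with more than 15 N on the stop, and leave it resting flat against the stop. Leave the other things on the bench alone.

Things in the scene. Friction and masses are not known exactly. Their poses are not given: they have to be found in the camera images.
- billet: Rectangular walnut block, 120 x 45 x 40 mm (x, y, z; x is its length), about 0.17 kg, its two ends alike; lies loose on the bench. Origin: centre of its underside, z up.
- deck: The jig's plywood ramp, 375 x 110 mm, rising at 10 degrees (0.1745 rad), fixed on a 150 mm wide base plate on the bench. Origin: middle of its lower edge (the foot) on the sliding surface, 21 mm above the bench; x points up the slope in the surface, y to the left going up, z square to the surface. The surface is open from x = 0 to 145 mm; above that lies the channel.
- channel (a point): Middle of the mouth of the straight channel, on the sliding surface, at deck x = 190 mm. Wooden fences 12 mm high, 48 mm apart, run from here to the top of the ramp. Below it, from x = 145 to 190 mm, two flared guides of the same height funnel in from about 75 mm wide.
- bridge (a point): Middle of the top of the wooden bridge that crosses the channel from deck x = 235 to 265 mm; its top is 60 mm and its underside 48 mm above the sliding surface, its posts 76 mm apart.
- shoe: Sprung steel shoe under the bridge, with a sloping lead-in facing down the ramp. Its lowest face hangs about 37.5 mm above the surface, in the way of the billet's top edge. It gives way upwards; passing it takes a push of several newtons (about 4 to 12 N, not known beforehand), and it drags on the billet right up to the stop. Origin: its lowest face, middle.
- end_block: Wooden block fixed across the ramp's top, 60 wide, 34 high, its lower face at deck x = 352 mm (origin: middle of that face's lower edge; axes as the deck's). Through it runs a rod bearing the stop: a brass plate 40 x 28 mm across the channel, cork-faced, the face set anywhere from 270 to 320 mm up the deck (not measured: feel for it). It yields 1 mm per 6 N; at most 15 N on it.
- offcut: Bystander: short wide walnut offcut, 70 x 62 x 30 mm, not the billet. Origin: centre of its underside.
- pencil: Bystander: flat carpenter's pencil, 150 x 13 x 8 mm, lying beside the jig. Origin: centre of its underside.
- hammer: Bystander: hammer lying on the bench near the robot on its right.
- glue: Bystander: white glue bottle, 56 mm wide, 150 mm high. Origin: centre of its underside.
- varnish: Bystander: amber jar with lid, 70 mm wide, 90 mm high. Origin: centre of its underside.
- chisel: Bystander: small red-handled screwdriver lying on the bench near the robot on its left.
Things that resemble listed ones, but are neither listed nor needed, are in the scene too. What is shaped like the billet but green or yellow is not meant.

How it is judged (in metres and radians):
On the way, in this order (a step that is already met when the one before it is completed fails the run):
1. the billet lies flat and lengthwise on the open foot of the ramp, before the bridge, let go and at rest (z of billet in the frame of deck between -0.004 and 0.004 m and angle between the z axis of billet and the z axis of deck, either way round below 0.06 rad and contact force between billet and the fingers below 0.05 N and contact force between billet and the arm below 0.05 N and linear speed of billet below 0.01 m/s and x of billet in the frame of deck between 0.03 and 0.145 m and y of billet in the frame of deck between -0.03 and 0.03 m and angle between the x axis of billet and the x axis of deck, either way round below 0.3 rad), for 0.2 s.
2. the billet is kept pressed against the stop plate with more than 2 N for 0.2 s (z of billet in the frame of deck between -0.004 and 0.004 m and angle between the z axis of billet and the z axis of deck, either way round below 0.06 rad and contact force between billet and end_block above 2 N), for 0.2 s.
At the end, for the whole second after the job is handed in: The billet lies flat in the channel (within 0.06 rad and 4 mm of the ramp's surface, 6 mm of its middle line), lengthwise, let go and at rest, its upper end still bearing on the stop with at least 0.5 N (z of billet in the frame of deck between -0.004 and 0.004 m and angle between the z axis of billet and the z axis of deck, either way round below 0.06 rad and contact force between billet and the fingers below 0.05 N and contact force between billet and the arm below 0.05 N and linear speed of billet below 0.01 m/s and contact force between billet and end_block above 0.5 N and y of billet in the frame of deck between -0.006 and 0.006 m and angle between the x axis of billet and the x axis of deck, either way round below 0.08 rad); the robot touches nothing.
It fails at once if more than 15 N on the stop (contact force between any of billet, the arm, the fingers and end_block above 15 N).
It fails at once if a bystander is moved more than 30 mm (distance of any of offcut, pencil, hammer, glue, varnish, chisel from where it was at the start of the episode above 0.03 m).
It also fails if it takes over 72 s, if anything falls off the work surface, if the arm or the gripper's body presses on something with over 40 N, if the wrist force passes 120 N, or if a joint passes its speed limit or range.

## Working session

There is one attempt and no reset: what is moved stays moved. The work goes in short steps, Python scripts to look and compute and a tool call to move; the robot and the scene stay as the last step left them, time stands still between calls to the robot, and variables do not carry over. Pictures are saved under pics/ and viewed, at most 10 in all, crops included, and the job is handed in when it is done.

Besides the shell and the picture viewer there is one more tool, called after "Call:" as name(argument=value, ...), one argument or row to a line, values as JSON. step_arm: Moves the arm, as the interface text tells. Its arguments: {"type":"object","properties":{"steps":{"type":"array"}},"required":["steps"]}

```bash
mkdir -p pics
python3 - <<'E'
from plant import observe, vision
import cv2,numpy as np,pickle
s=observe(); print(s)
d={}
for n in("scene","top"):
    c=vision.read_camera(n); d[n]=c; cv2.imwrite(f"pics/{n}0.png",c["frame"]); print(n,c["mtx"],c["origin"],c["attitude"],[k for k in c])
pickle.dump(d,open("c0.pkl","wb"))
E
```

```text
{'time': 0.0, 'q': array([ 1.11332541,  0.70708192, -0.02760488,  1.48499494,  0.02201168,
        0.95092774, -0.07551027]), 'qd': array([ 7.99855314e-04, -4.16892557e-04,  1.45378823e-03,  6.82732304e-05,
        4.34424040e-04, -9.59805806e-04, -7.58722207e-04]), 'joint_torque': array([ 1.90123310e-04, -8.83218384e+01,  1.23498391e+00, -2.36169595e+01,
        1.69679249e-02,  6.36875076e-03,  1.10445481e-05]), 'tool_pos': array([ 232.12088112, -525.76975627,  230.84064637]), 'tcp_rot': array([-3.14048487e+00,  5.42425069e-05,  4.15758286e-01]), 'contact_force': array([0.54867344, 0.86607799, 0.14031214]), 'wrist_torque': array([ 0.0017491 , -0.00494595,  0.01459529]), 'grasp_force': 0.0, 'gripper_width': 85.36656227908979}
scene [[348.452084     0.         254.19919885]
 [  0.         348.452084   190.04239572]
 [  0.           0.           1.        ]] [933.41214759 356.22303428 927.68942495] [0.57867883 0.00238258 2.24771568] ['frame', 'depth', 'mtx', 'origin', 'attitude']
top [[475.16331509   0.         258.2584585 ]
 [  0.         475.16331509 195.28934033]
 [  0.           0.           1.        ]] [ 348.23460381   18.77115904 1440.8736489 ] [ 0.14081856 -0.01460526 -1.54595602] ['frame', 'depth', 'mtx', 'origin', 'attitude']
```

View pics/top0.png

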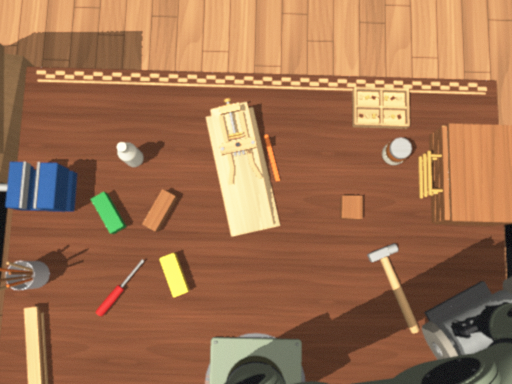

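View pics/scene0.png

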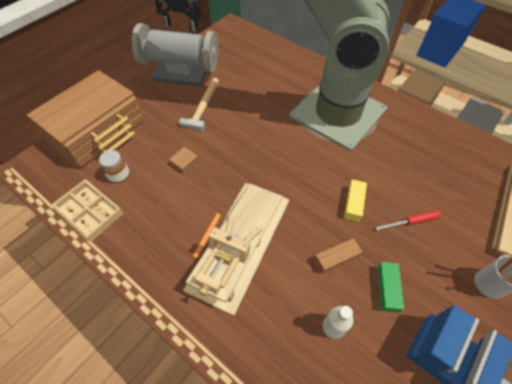

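The top view shows the billet (brown) at about (160,210) and the offcut at (352,207). The ramp runs from its foot at about (255,230) to its top at about (228,105), with the pencil on its right at (272,158). The glue bottle is at (128,153). The scene view agrees.

```bash
cat > h.py <<'E'
import numpy as np,cv2
from scipy.spatial.transform import Rotation as Ro
def pose(c): return Ro.from_euler('xyz',c["attitude"]).as_matrix(),np.array(c["origin"])
def rays(c,uv):
    uv=np.atleast_2d(uv).astype(float); K=c["mtx"]
    R,o=pose(c)
    return np.c_[(uv[:,0]-K[0,2])/K[0,0],-(uv[:,1]-K[1,2])/K[1,1],-np.ones(len(uv))]@R.T,o
def onz(c,uv,z):
    d,o=rays(c,uv); return o+d*((z-o[2])/d[:,2])[:,None]
def cloud(c):
    h,w=c["depth"].shape; u,v=np.meshgrid(np.arange(w),np.arange(h))
    d,o=rays(c,np.c_[u.ravel(),v.ravel()]); P=o+d*c["depth"].ravel()[:,None]
    P[c["depth"].ravel()<=0]=np.nan
    return P.reshape(h,w,3)
E
python3 - <<'E'
import pickle; from h import *
d=pickle.load(open("c0.pkl","rb"))
for n in d:
    c=d[n]; P=cloud(c); f=c["frame"]; hsv=cv2.cvtColor(f,cv2.COLOR_BGR2HSV)
    bx={"top":(130,180,195,235),"scene":(305,235,370,275)}[n]
    x0,y0,x1,y1=bx
    print(n,"px bench z",np.nanmedian(P[...,2]))
    Q=P[y0:y1,x0:x1]; m=(Q[...,2]>32)&(Q[...,2]<50)
    print(m.sum(),"z",np.median(Q[m][:,2]))
    cs=[int(v) for v in np.median(hsv[y0:y1,x0:x1][m],0)]; print("hsv",cs)
    r=cv2.minAreaRect(Q[m][:,:2].astype(np.float32)); print("billet cloud rect",r, Q[m][:,:2].mean(0))
    # deck: pale pixels
    pale=(hsv[...,1]<150)&(hsv[...,2]>150)&(P[...,0]>380)&(P[...,0]<830)&(abs(P[...,1]-40)<150)&(P[...,2]>15)&(P[...,2]<100)
    p=P[pale]; print(pale.sum())
    # robust plane
    best=None; rng=np.random.default_rng(0)
    for _ in range(300):
        a=p[rng.choice(len(p),3,False)]; nn=np.cross(a[1]-a[0],a[2]-a[0]); nn/=np.linalg.norm(nn)+1e-9
        nn*=np.sign(nn[2]); 
        if abs(np.arccos(nn[2])-.1745)>.06: continue
        k=abs((p-a[0])@nn)<2
        if best is None or k.sum()>best.sum(): best=k
    q=p[best]; c0=q.mean(0); nn=np.linalg.svd(q-c0,full_matrices=False)[2][2]; nn*=np.sign(nn[2])
    print("plane n",nn,"tilt",np.arccos(nn[2]),"c",c0,"upslope yaw",np.arctan2(-nn[1],-nn[0]),len(q))
    print("deck rect",cv2.minAreaRect(q[:,:2].astype(np.float32)))
    im=np.zeros(pale.shape,np.uint8); im[pale]=80; yx=np.argwhere(pale)[best]; im[yx[:,0],yx[:,1]]=255
    big=f.copy(); big[yx[:,0],yx[:,1]]=(255,0,255)
    yc,xc=yx.mean(0).astype(int); s=np.s_[max(0,yc-85):yc+85,max(0,xc-75):xc+75]
    cv2.imwrite(f"pics/{n}1.png",np.hstack([cv2.resize(g[s],None,fx=2.6,fy=2.6) for g in(f,big)]))
E
```

```text
scene px bench z -0.598523595734946
711 z 39.19877124436448
hsv [14, 130, 191]
billet cloud rect ((498.4432678222656, 300.63323974609375), (45.47241973876953, 121.19750213623047), 63.16814041137695) [500.43929062 300.6170962 ]
3872
plane n [-0.16797294 -0.04232589  0.98488254] tilt 0.1741017351839422 c [620.11552799  58.42941843  51.19121132] upslope yaw 0.24684173969319165 2347
deck rect ((629.4739379882812, 57.29902648925781), (370.7195739746094, 110.75334930419922), 13.98488712310791)
top px bench z -1.0915202111261806
615 z 38.94655142465285
hsv [13, 148, 219]
billet cloud rect ((496.0709228515625, 297.2743835449219), (46.68678283691406, 119.8512191772461), 63.368385314941406) [495.35907168 297.31343234]
4063
plane n [-0.16658729 -0.03586656  0.98537418] tilt 0.17124027841206688 c [600.48547578  47.74479968  46.93550023] upslope yaw 0.21206468072918025 1674
deck rect ((628.1770629882812, 54.50861358642578), (369.74725341796875, 110.03500366210938), 14.062664031982422)
```

View pics/top1.png

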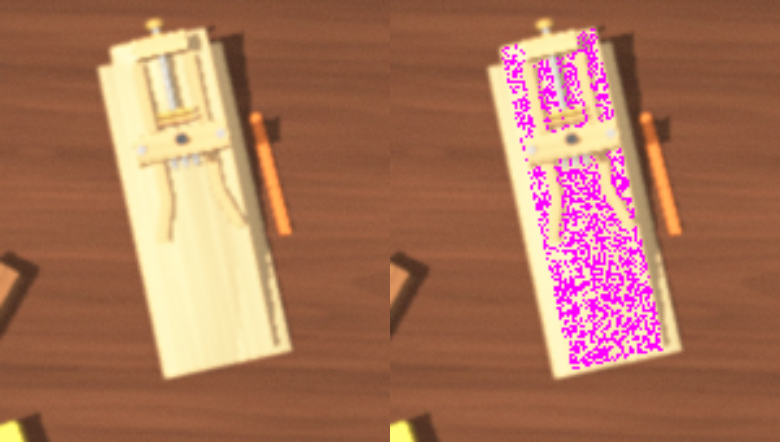

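The deck fit has a tilt of 0.172–0.174 rad, a size of 370 x 110 mm and a yaw of 14.0°, which puts the foot at about (450,11). The billet measures 120 x 46 mm, top at z = 39, centred at about (497,299) with its axis at -26.7°. All of this agrees with the given sizes, so I'll turn the tool and move.

Call:
step_arm(
  steps=[
    {"gripper":1,"slide":[0,0,0],"twist":0.9},
    {"gripper":1,"slide":[0,0,0],"twist":0.9},
    {"gripper":1,"slide":[0,0,0],"twist":0.9},
    {"gripper":1,"slide":[0,0,0],"twist":0.9},
    {"gripper":1,"slide":[0,0,0],"twist":0.9},
    {"gripper":1,"slide":[0,0,0],"twist":0.9},
    {"gripper":1,"slide":[0,0,0],"twist":0.9},
    {"gripper":1,"slide":[0,0,0],"twist":0},
  ],
)

```text
time: 1.1
tool_pos: [232.3, -525.8, 231.0]
tcp_rot: [-3.141, 0.001, -0.463]
contact_force: [1.2, -0.4, 0.6]
gripper_width: 85.5
grasp_force: 0.0
```

Call:
step_arm(
  steps=[
    {"gripper":1,"slide":[0.3,-1,0],"twist":0},
    {"gripper":1,"slide":[0.3,-1,0],"twist":0},
    {"gripper":1,"slide":[0.3,-1,0],"twist":0},
    {"gripper":1,"slide":[0.3,-1,0],"twist":0},
    {"gripper":1,"slide":[0.3,-1,0],"twist":0},
    {"gripper":1,"slide":[0.3,-1,0],"twist":0},
    {"gripper":1,"slide":[0.3,-1,0],"twist":0},
    {"gripper":1,"slide":[0.3,-1,0],"twist":0},
  ],
)

```text
time: 2.1
tool_pos: [375.9, -373.2, 231.2]
tcp_rot: [-3.141, 0.0, -0.46]
contact_force: [0.7, 0.0, -0.1]
gripper_width: 85.6
grasp_force: 0.0
```

Call:
step_arm(
  steps=[
    {"gripper":1,"slide":[0.3,-1,0],"twist":0},
    {"gripper":1,"slide":[0.1,-1,0],"twist":0},
    {"gripper":1,"slide":[0,-1,0],"twist":0},
    {"gripper":1,"slide":[0,-1,0],"twist":0},
    {"gripper":1,"slide":[0,-1,0],"twist":0},
    {"gripper":1,"slide":[0,-1,0],"twist":0},
    {"gripper":1,"slide":[0,-1,0],"twist":0},
    {"gripper":1,"slide":[0,-1,0],"twist":0},
  ],
)

```text
time: 3.1
tool_pos: [474.1, -198.8, 231.2]
tcp_rot: [-3.142, 0.0, -0.46]
contact_force: [-0.2, -0.1, 0.4]
gripper_width: 85.4
grasp_force: 0.0
```

Call:
step_arm(
  steps=[
    {"gripper":1,"slide":[-0.3,-1,0],"twist":0},
    {"gripper":1,"slide":[-0.4,-1,0],"twist":0},
    {"gripper":1,"slide":[-0.4,-1,0],"twist":0},
    {"gripper":1,"slide":[-0.4,-1,0],"twist":0},
    {"gripper":1,"slide":[-0.4,-1,0],"twist":0},
    {"gripper":1,"slide":[-0.4,-1,0],"twist":0},
    {"gripper":1,"slide":[-0.4,-1,0],"twist":0},
    {"gripper":1,"slide":[-0.4,-1,0],"twist":0},
  ],
)

```text
time: 4.1
tool_pos: [493.9, 14.9, 231.2]
tcp_rot: [3.142, 0.0, -0.46]
contact_force: [1.2, -0.2, -0.7]
gripper_width: 85.3
grasp_force: 0.0
```

Run:
```python
from plant import vision; import cv2,pickle
c=vision.read_camera("wrist"); pickle.dump(c,open("w1.pkl","wb")); cv2.imwrite("pics/w1.png",c["frame"]); print(c["origin"],c["attitude"],c["mtx"][0])
```

```text
[564.5373377  -22.35988003 372.92418321] [-3.16183331e-01  1.22887991e-03 -2.03081598e+00] [318.78274351   0.         250.63762867]
```

View pics/w1.png

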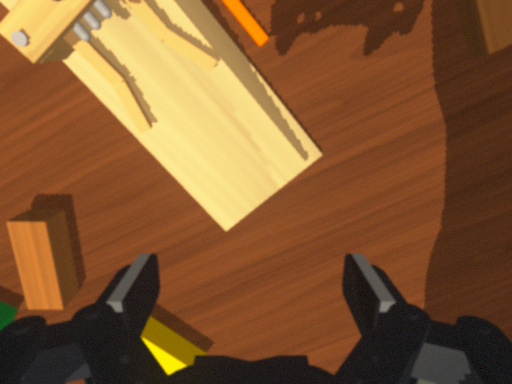

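Call:
step_arm(
  steps=[
    {"gripper":1,"slide":[-0.5,-1,0],"twist":0},
    {"gripper":1,"slide":[-0.5,-1,0],"twist":0},
    {"gripper":1,"slide":[-0.5,-1,0],"twist":0},
    {"gripper":1,"slide":[-0.5,-1,0],"twist":0},
    {"gripper":1,"slide":[-0.5,-1,0],"twist":0},
    {"gripper":1,"slide":[-0.5,-1,0],"twist":0},
    {"gripper":1,"slide":[-0.5,-1,0],"twist":0},
    {"gripper":1,"slide":[-0.5,-1,0],"twist":0},
  ],
)

```text
time: 5.15
tool_pos: [494.0, 238.4, 231.2]
tcp_rot: [3.141, 0.0, -0.46]
contact_force: [-0.4, -0.8, -0.1]
gripper_width: 85.1
grasp_force: 0.0
```

Call:
step_arm(
  steps=[
    {"gripper":1,"slide":[-0.5,-1,0],"twist":0},
    {"gripper":1,"slide":[-0.4,-1,0],"twist":0},
    {"gripper":1,"slide":[0,-0.2,1],"twist":0},
    {"gripper":1,"slide":[0,0,1],"twist":0},
    {"gripper":1,"slide":[0,0,1],"twist":0},
    {"gripper":1,"slide":[0,0,0],"twist":0},
  ],
)

```text
time: 5.9
tool_pos: [498.0, 296.4, 155.2]
tcp_rot: [3.139, 0.002, -0.462]
contact_force: [0.5, 0.8, -0.1]
gripper_width: 85.6
grasp_force: 0.0
```

Run:
```python
from plant import vision,observe; import pickle; from h import *
c=vision.read_camera("wrist"); pickle.dump(c,open("w2.pkl","wb")); cv2.imwrite("pics/w2.png",c["frame"])
P=cloud(c); m=(abs(P[...,2]-40)<4)&(abs(P[...,0]-497)<90)&(abs(P[...,1]-299)<90)
print(m.sum(),cv2.minAreaRect(P[m][:,:2].astype(np.float32)),observe()["tool_pos"])
```

```text
7154 ((498.0960693359375, 297.46502685546875), (45.08180618286133, 119.51678466796875), 63.004459381103516) [498.51523598 296.60447577 156.41132179]
```

View pics/w2.png

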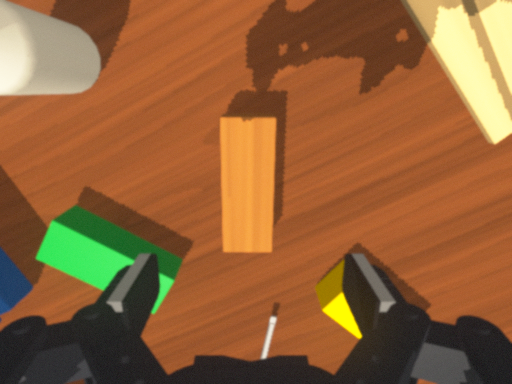

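Call:
step_arm(
  steps=[
    {"gripper":1,"slide":[0,0,1],"twist":0},
    {"gripper":1,"slide":[0,0,1],"twist":0},
    {"gripper":1,"slide":[0,0,1],"twist":0},
    {"gripper":1,"slide":[0,0,1],"twist":0},
    {"gripper":1,"slide":[0,0,1],"twist":0},
    {"gripper":1,"slide":[0,0,0.5],"twist":0},
    {"gripper":1,"slide":[0,0,0.4],"twist":0},
    {"gripper":1,"slide":[0,0,0],"twist":0},
  ],
)

```text
time: 6.95
tool_pos: [498.6, 296.9, 9.0]
tcp_rot: [-3.141, 0.0, -0.464]
contact_force: [0.3, -0.0, -0.6]
gripper_width: 85.6
grasp_force: 0.0
```

Call:
step_arm(
  steps=[
    {"gripper":-1,"slide":[0,0,0],"twist":0},
    {"gripper":-1,"slide":[0,0,0],"twist":0},
    {"gripper":-1,"slide":[0,0,0],"twist":0},
    {"gripper":-1,"slide":[0,0,0],"twist":0},
    {"gripper":-1,"slide":[0,0,0],"twist":0},
    {"gripper":-1,"slide":[0,0,0],"twist":0},
    {"gripper":-1,"slide":[0,0,0],"twist":0},
    {"gripper":-1,"slide":[0,0,0],"twist":0},
  ],
)

```text
time: 7.95
tool_pos: [498.8, 297.1, 9.5]
tcp_rot: [-3.141, -0.0, -0.464]
contact_force: [-1.3, -0.1, 8.3]
gripper_width: 44.2
grasp_force: 62.2
```

Run:
```python
import pickle; from h import *
c=pickle.load(open("w1.pkl","rb")); a,b=onz(c,[[227,230],[322,155]],21); print(a,b,np.linalg.norm(a-b),(a+b)/2,np.degrees(np.arctan2(*(a-b)[1::-1]))-90)
P=cloud(c)
print(P[225,226],P[157,317])
p=P[100:215,160:300].reshape(-1,3); u=np.array([np.cos(.2443),np.sin(.2443)])
for sg in 1,: 
    q=p[p[:,2]>18]; A=np.c_[q[:,:2],np.ones(len(q))]; k=np.linalg.lstsq(A,q[:,2],rcond=None)[0]; print(k,np.degrees(np.arctan(np.hypot(*k[:2]))),np.degrees(np.arctan2(k[1],k[0])))
    print("z at foot",k@np.r_[((a+b)/2)[:2],1])
```

```text
[432.79564624  75.23126112  21.        ] [466.84303323 -62.43043935  21.        ] 141.80962004676314 [449.81933973   6.40041088  21.        ] 13.891983527508273
[434.31961951  76.93409616   7.47496228] [463.2987993  -57.93221029   6.79855284]
[ 1.71683075e-01  4.39448748e-02 -5.77283058e+01] 10.049506352970631 14.35745971704402
z at foot 19.779326724667342
```

Call:
step_arm(
  steps=[
    {"gripper":-1,"slide":[0,0,-0.5],"twist":0},
    {"gripper":-1,"slide":[0,0,-1],"twist":0},
    {"gripper":-1,"slide":[0,0,-1],"twist":0},
    {"gripper":-1,"slide":[0,0,-1],"twist":0},
    {"gripper":-1,"slide":[0,0,-0.5],"twist":-0.5},
    {"gripper":-1,"slide":[0,0,0],"twist":-0.9},
    {"gripper":-1,"slide":[0,0,0],"twist":-0.9},
    {"gripper":-1,"slide":[0,0,0],"twist":-0.9},
  ],
)

```text
time: 8.95
tool_pos: [498.5, 296.8, 109.7]
tcp_rot: [-3.141, -0.0, -0.013]
contact_force: [0.4, -0.4, -2.3]
gripper_width: 43.9
grasp_force: 61.4
```

Call:
step_arm(
  steps=[
    {"gripper":-1,"slide":[0,0,0],"twist":-0.9},
    {"gripper":-1,"slide":[0,0,0],"twist":-0.9},
    {"gripper":-1,"slide":[0,0,0],"twist":-0.1},
    {"gripper":-1,"slide":[0,0,0],"twist":0},
  ],
)

```text
time: 9.45
tool_pos: [498.5, 296.8, 109.2]
tcp_rot: [-3.142, -0.0, 0.246]
contact_force: [0.5, 0.6, -2.4]
gripper_width: 44.1
grasp_force: 61.5
```

Call:
step_arm(
  steps=[
    {"gripper":-1,"slide":[-0.1,0.7,0],"twist":0},
    {"gripper":-1,"slide":[-0.2,1,0],"twist":0},
    {"gripper":-1,"slide":[-0.2,1,0],"twist":0},
    {"gripper":-1,"slide":[-0.2,1,0],"twist":0},
    {"gripper":-1,"slide":[-0.2,1,0],"twist":0},
    {"gripper":-1,"slide":[-0.2,1,0],"twist":0},
    {"gripper":-1,"slide":[-0.2,1,0],"twist":0},
    {"gripper":-1,"slide":[-0.2,1,0],"twist":0},
  ],
)

```text
time: 10.45
tool_pos: [509.3, 99.2, 109.0]
tcp_rot: [3.141, 0.0, 0.246]
contact_force: [-0.3, -0.7, -1.2]
gripper_width: 44.2
grasp_force: 61.5
```

Call:
step_arm(
  steps=[
    {"gripper":-1,"slide":[-0.2,1,0],"twist":0},
    {"gripper":-1,"slide":[0,1,0],"twist":0},
    {"gripper":-1,"slide":[0,0.6,0],"twist":0},
    {"gripper":-1,"slide":[0,0.3,0],"twist":0},
    {"gripper":-1,"slide":[0,0,0],"twist":0},
  ],
)

```text
time: 11.08
tool_pos: [522.4, 29.6, 108.8]
tcp_rot: [-3.141, 0.0, 0.248]
contact_force: [-0.9, 0.6, -1.5]
gripper_width: 44.2
grasp_force: 61.5
```

Call:
step_arm(
  steps=[
    {"gripper":-1,"slide":[0,0,1],"twist":0},
    {"gripper":-1,"slide":[0,0,0.8],"twist":0},
    {"gripper":-1,"slide":[0,0,0.2],"twist":0},
    {"gripper":-1,"slide":[0,0,0.1],"twist":0},
    {"gripper":-1,"slide":[0,0,0.1],"twist":0},
  ],
)

```text
time: 11.7
tool_pos: [522.7, 29.7, 54.3]
tcp_rot: [3.142, -0.001, 0.248]
contact_force: [-0.7, -0.4, -1.7]
gripper_width: 44.1
grasp_force: 61.4
```

Call:
step_arm(
  steps=[
    {"gripper":-1,"slide":[0,0,0.08],"twist":0},
    {"gripper":-1,"slide":[0,0,0.08],"twist":0},
  ],
)

```text
time: 11.95
tool_pos: [521.7, 29.3, 50.4]
tcp_rot: [-3.141, 0.001, 0.248]
contact_force: [-10.0, -1.9, 10.6]
gripper_width: 44.2
grasp_force: 63.7
```

Touching. I'll press a little further so the billet rotates in the grip.

Call:
step_arm(
  steps=[
    {"gripper":-1,"slide":[0,0,0.04],"twist":0},
    {"gripper":-1,"slide":[0,0,0.04],"twist":0},
  ],
)

```text
time: 12.2
tool_pos: [521.7, 29.3, 48.4]
tcp_rot: [-3.141, 0.001, 0.248]
contact_force: [-8.2, -1.6, 9.6]
gripper_width: 44.3
grasp_force: 64.0
```

Call:
step_arm(
  steps=[
    {"gripper":-1,"slide":[0,0,0.04],"twist":0},
    {"gripper":-1,"slide":[0,0,0.04],"twist":0},
  ],
)

```text
time: 12.45
tool_pos: [521.6, 29.3, 46.4]
tcp_rot: [-3.141, 0.001, 0.248]
contact_force: [-11.7, -2.3, 14.9]
gripper_width: 43.9
grasp_force: 64.8
```

Call:
step_arm(
  steps=[
    {"gripper":-1,"slide":[0,0,0.04],"twist":0},
    {"gripper":-1,"slide":[0,0,0.04],"twist":0},
  ],
)

```text
time: 12.7
tool_pos: [521.6, 29.2, 44.4]
tcp_rot: [-3.141, 0.001, 0.248]
contact_force: [-7.2, -1.1, 8.6]
gripper_width: 44.0
grasp_force: 64.7
```

Call:
step_arm(
  steps=[
    {"gripper":-1,"slide":[0,0,0.04],"twist":0},
  ],
)

```text
time: 12.82
tool_pos: [521.6, 29.2, 43.4]
tcp_rot: [-3.141, 0.001, 0.248]
contact_force: [-12.5, -3.2, 14.6]
gripper_width: 44.4
grasp_force: 65.6
```

Now I'll let go, rise and look.

Call:
step_arm(
  steps=[
    {"gripper":1,"slide":[0,0,0],"twist":0},
    {"gripper":1,"slide":[0,0,0],"twist":0},
    {"gripper":1,"slide":[0,0,0],"twist":0},
    {"gripper":1,"slide":[0,0,0],"twist":0},
    {"gripper":1,"slide":[0,0,-0.5],"twist":0},
    {"gripper":1,"slide":[0,0,-1],"twist":0},
    {"gripper":1,"slide":[0,0,-1],"twist":0},
    {"gripper":1,"slide":[0,0,-1],"twist":0},
  ],
)

```text
time: 13.82
tool_pos: [522.4, 29.5, 132.0]
tcp_rot: [-3.142, -0.001, 0.248]
contact_force: [-0.2, -0.6, 0.7]
gripper_width: 85.4
grasp_force: 0.0
```

Call:
step_arm(
  steps=[
    {"gripper":1,"slide":[-1,0,-0.5],"twist":0},
    {"gripper":-1,"slide":[-1,0,0],"twist":0},
    {"gripper":-1,"slide":[-1,0,0],"twist":0},
    {"gripper":-1,"slide":[-1,0,0],"twist":0},
    {"gripper":-1,"slide":[0,0,0],"twist":0},
  ],
)

```text
time: 14.45
tool_pos: [424.6, 4.6, 143.7]
tcp_rot: [-3.142, 0.0, 0.248]
contact_force: [1.5, 0.3, 0.5]
gripper_width: 12.5
grasp_force: 0.0
```

Run:
```python
from plant import vision,observe; import pickle; from h import *
c=vision.read_camera("wrist"); pickle.dump(c,open("w3.pkl","wb")); cv2.imwrite("pics/w3.png",c["frame"]); print(observe()["tool_pos"],observe()["gripper_width"])
t=vision.read_camera("top"); pickle.dump(t,open("t3.pkl","wb"))
# deck frame
y=np.radians(14); F=np.array([450,10,21.]); Rd=Ro.from_euler('zy',[14,-10],degrees=True)
print("Rd x",Rd.apply([1,0,0]))
for n,k in (("wrist",c),("top",t)):
    P=(cloud(k)-F)@Rd.as_matrix()
    m=(abs(P[...,2]-40)<4)&(P[...,0]>-20)&(P[...,0]<190)&(abs(P[...,1])<45)
    print(n,m.sum(),cv2.minAreaRect(P[m][:,:2].astype(np.float32)),"z",np.median(P[m][:,2]))
    q=P[m]; A=np.c_[q[:,:2],np.ones(len(q))]; print("slope vs deck",np.linalg.lstsq(A,q[:,2],rcond=None)[0])
    d=P[(abs(P[...,2])<4)&(P[...,0]>5)&(P[...,0]<140)&(abs(P[...,1])<52)]; print("deck z",np.median(d[:,2]),d[:,1].min(),d[:,1].max())
```

```text
[425.72499158   4.90155566 143.53343408] 4.536793304951286
Rd x [0.95555475 0.2419219  0.16849008]
wrist 10742 ((63.49375534057617, -1.7672157287597656), (45.04729080200195, 91.8155517578125), 89.99320220947266) z 39.38039645918009
slope vs deck [6.01155298e-03 4.25654238e-02 3.90361105e+01]
deck z -0.48934976696396953 -51.990578356893934 51.98075521407363
top 220 ((108.7350845336914, -1.5424365997314453), (54.12067794799805, 44.6926155090332), 0.056922223418951035) z 39.721535427329016
slope vs deck [4.92436652e-03 1.87040536e-02 3.92445777e+01]
deck z -0.1731394676222131 -51.99226217872089 51.91868868499261
```

View pics/w3.png

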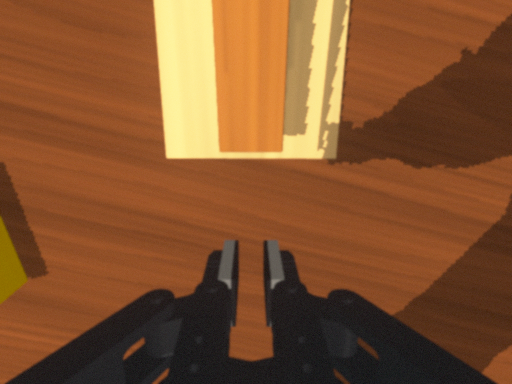

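The billet lies flat on the foot (image u 219–284, lower end at row 152) and centred between the deck edges at u 164 and 338. Its deck x runs from about 17 to 137 mm. I'll lower the shut fingers behind it.

Call:
step_arm(
  steps=[
    {"gripper":-1,"slide":[0,0.1,1],"twist":0},
    {"gripper":-1,"slide":[0,0,1],"twist":0},
    {"gripper":-1,"slide":[0,0,1],"twist":0},
    {"gripper":-1,"slide":[0,0,0.8],"twist":0},
    {"gripper":-1,"slide":[0,0,0.2],"twist":0},
    {"gripper":-1,"slide":[0,0,0],"twist":0},
  ],
)

```text
time: 15.3
tool_pos: [426.4, 2.6, 43.0]
tcp_rot: [-3.142, -0.0, 0.248]
contact_force: [0.1, -0.6, -0.2]
gripper_width: 0.2
grasp_force: 0.0
```

Call:
step_arm(
  steps=[
    {"gripper":-1,"slide":[0.4,0,-0.07],"twist":0},
    {"gripper":-1,"slide":[0.3,0,-0.05],"twist":0},
    {"gripper":-1,"slide":[0.2,0,-0.04],"twist":0},
    {"gripper":-1,"slide":[0.2,0,-0.04],"twist":0},
  ],
)

```text
time: 15.8
tool_pos: [453.0, 9.4, 48.0]
tcp_rot: [-3.141, 0.0, 0.248]
contact_force: [-1.3, -1.0, 0.6]
gripper_width: 0.3
grasp_force: 0.6
```

Call:
step_arm(
  steps=[
    {"gripper":-1,"slide":[0.3,0,-0.05],"twist":0},
    {"gripper":-1,"slide":[0.4,0,-0.07],"twist":0},
    {"gripper":-1,"slide":[0.4,0,-0.07],"twist":0},
    {"gripper":-1,"slide":[0.4,0,-0.07],"twist":0},
    {"gripper":-1,"slide":[0.4,0,-0.07],"twist":0},
    {"gripper":-1,"slide":[0.4,0,-0.07],"twist":0},
    {"gripper":-1,"slide":[0.3,0,-0.05],"twist":0},
  ],
)

```text
time: 16.68
tool_pos: [516.5, 25.4, 59.2]
tcp_rot: [-3.142, -0.0, 0.248]
contact_force: [-2.1, 0.3, 1.6]
gripper_width: -0.0
grasp_force: 1.2
```

Run:
```python
from plant import vision,observe; import pickle; from h import *
t=vision.read_camera("top"); s=vision.read_camera("scene"); o=observe(); print(o["tool_pos"],o["contact_force"])
F=np.array([450.4,8.5,21.]); Rd=Ro.from_euler('zy',[14,-10],degrees=True)
print("tcp deck",Rd.inv().apply(o["tool_pos"]-F))
for k in t,s:
    h=cv2.cvtColor(k["frame"],cv2.COLOR_BGR2HSV)
    P=(cloud(k)-F)@Rd.as_matrix()
    m=(abs(P[...,2]-40)<5)&(P[...,0]>20)&(P[...,0]<235)&(abs(P[...,1])<36)
    print(m.sum(),cv2.minAreaRect(P[m][:,:2].astype(np.float32)))
f=cv2.resize(t["frame"][85:245,190:300],None,fx=3.5,fy=3.5,interpolation=cv2.INTER_CUBIC); g=cv2.resize(s["frame"][170:320,180:300],(448,560),interpolation=cv2.INTER_CUBIC)
cv2.imwrite("pics/t4.png",np.hstack([f[:560],np.pad(g,((0,0),(0,0),(0,0)))[:f.shape[0],:410]]) )
```

```text
[516.78622526  25.62580794  59.15599233] [ 0.50228171 -0.10642534  0.02468883]
tcp deck [74.00768745 -0.80209783 26.04847003]
80 ((200.5717010498047, -8.680412292480469), (40.708641052246094, 51.193363189697266), 36.91532897949219)
599 ((141.1180419921875, 3.273815155029297), (45.303504943847656, 133.94410705566406), 89.88782501220703)
```

View pics/t4.png

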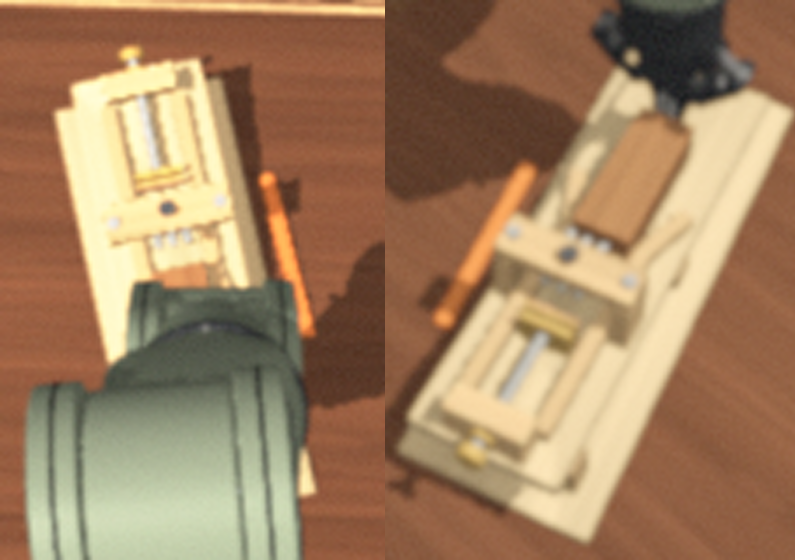

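The billet is straight in the funnel, its front at deck x of about 206 mm, just short of the bridge. The brass stop shows beyond the bridge, at scene px of about (224,256). I'll estimate where its face is.

Run:
```python
import pickle; from h import *
d=pickle.load(open("c0.pkl","rb")); F=np.array([450.4,8.5,21.]); R=Ro.from_euler('zy',[14,-10],degrees=True).as_matrix()
for n in d:
    c=d[n]; h=cv2.cvtColor(c["frame"],cv2.COLOR_BGR2HSV); P=(cloud(c)-F)@R
    m=(P[...,0]>268)&(P[...,0]<345)&(abs(P[...,1])<20)&(P[...,2]>22)&(P[...,2]<36)
    q=P[m]; print(n,m.sum(),np.histogram(q[:,0],bins=np.arange(265,350,5)),np.percentile(q[:,2],[10,90]))
    print(np.median(h[m&(P[...,0]<330)],0))
```

```text
scene 111 (array([ 0,  4, 30, 21, 37,  9,  1,  2,  1,  1,  1,  0,  0,  2,  1,  1]), array([265, 270, 275, 280, 285, 290, 295, 300, 305, 310, 315, 320, 325,
       330, 335, 340, 345])) [23.22168852 31.78001824]
[ 20. 124. 200.]
top 82 (array([ 0, 17, 14, 17, 12,  1,  2,  2,  1,  1,  1,  5,  2,  2,  3,  2]), array([265, 270, 275, 280, 285, 290, 295, 300, 305, 310, 315, 320, 325,
       330, 335, 340, 345])) [23.14712621 32.1204236 ]
[ 19. 123. 240.]
```

Call:
step_arm(
  steps=[
    {"gripper":-1,"slide":[0.3,0,-0.053],"twist":0},
    {"gripper":-1,"slide":[0.3,0,-0.053],"twist":0},
    {"gripper":-1,"slide":[0.2,0,-0.035],"twist":0},
  ],
)

```text
time: 17.15
tool_pos: [535.7, 30.3, 62.7]
tcp_rot: [-3.142, -0.0, 0.248]
contact_force: [-0.7, 0.1, -0.2]
gripper_width: 0.1
grasp_force: 0.6
```

Call:
step_arm(
  steps=[
    {"gripper":-1,"slide":[0.1,0,-0.018],"twist":0},
    {"gripper":-1,"slide":[0.1,0,-0.018],"twist":0},
  ],
)

```text
time: 17.4
tool_pos: [540.0, 31.4, 63.5]
tcp_rot: [-3.142, 0.0, 0.248]
contact_force: [-1.3, -0.8, 0.2]
gripper_width: 0.3
grasp_force: 0.5
```

Call:
step_arm(
  steps=[
    {"gripper":-1,"slide":[0.1,0,-0.018],"twist":0},
    {"gripper":-1,"slide":[0.1,0,-0.018],"twist":0},
  ],
)

```text
time: 17.65
tool_pos: [545.0, 32.7, 64.4]
tcp_rot: [-3.141, 0.0, 0.248]
contact_force: [-1.2, 0.3, -0.6]
gripper_width: -0.0
grasp_force: 0.4
```

Call:
step_arm(
  steps=[
    {"gripper":-1,"slide":[0.1,0,-0.018],"twist":0},
    {"gripper":-1,"slide":[0.1,0,-0.018],"twist":0},
  ],
)

```text
time: 17.9
tool_pos: [549.6, 33.8, 65.3]
tcp_rot: [-3.141, 0.001, 0.248]
contact_force: [-2.9, -1.9, -0.5]
gripper_width: -0.2
grasp_force: 2.0
```

Call:
step_arm(
  steps=[
    {"gripper":-1,"slide":[0.08,0,-0.014],"twist":0},
    {"gripper":-1,"slide":[0.08,0,-0.014],"twist":0},
  ],
)

```text
time: 18.15
tool_pos: [553.3, 34.8, 65.9]
tcp_rot: [-3.141, 0.001, 0.248]
contact_force: [-5.5, -1.6, -0.4]
gripper_width: -0.1
grasp_force: 2.5
```

Call:
step_arm(
  steps=[
    {"gripper":-1,"slide":[0.08,0,-0.014],"twist":0},
    {"gripper":-1,"slide":[0.08,0,-0.014],"twist":0},
  ],
)

```text
time: 18.4
tool_pos: [557.3, 35.8, 66.6]
tcp_rot: [-3.141, 0.001, 0.248]
contact_force: [-4.9, -1.7, 0.1]
gripper_width: -0.2
grasp_force: 2.3
```

Call:
step_arm(
  steps=[
    {"gripper":-1,"slide":[0.08,0,-0.014],"twist":0},
    {"gripper":-1,"slide":[0.08,0,-0.014],"twist":0},
  ],
)

```text
time: 18.65
tool_pos: [561.4, 36.8, 67.4]
tcp_rot: [-3.141, 0.0, 0.248]
contact_force: [-4.6, -1.0, -1.6]
gripper_width: -0.4
grasp_force: 2.3
```

Call:
step_arm(
  steps=[
    {"gripper":-1,"slide":[0.08,0,-0.014],"twist":0},
    {"gripper":-1,"slide":[0.08,0,-0.014],"twist":0},
  ],
)

```text
time: 18.9
tool_pos: [565.3, 37.8, 68.1]
tcp_rot: [-3.141, 0.0, 0.248]
contact_force: [-4.1, -1.8, -0.7]
gripper_width: -0.0
grasp_force: 2.3
```

Call:
step_arm(
  steps=[
    {"gripper":-1,"slide":[0.08,0,-0.014],"twist":0},
    {"gripper":-1,"slide":[0.08,0,-0.014],"twist":0},
    {"gripper":-1,"slide":[0.04,0,-0.007],"twist":0},
    {"gripper":-1,"slide":[0.04,0,-0.007],"twist":0},
  ],
)

```text
time: 19.4
tool_pos: [571.1, 39.3, 69.1]
tcp_rot: [-3.141, 0.0, 0.248]
contact_force: [-4.0, -0.7, -1.5]
gripper_width: 0.3
grasp_force: 2.3
```

Call:
step_arm(
  steps=[
    {"gripper":-1,"slide":[0.02,0,-0.0035],"twist":0},
    {"gripper":-1,"slide":[0.02,0,-0.0035],"twist":0},
  ],
)

```text
time: 19.65
tool_pos: [572.0, 39.5, 69.3]
tcp_rot: [-3.141, 0.0, 0.248]
contact_force: [-4.0, -0.7, -0.2]
gripper_width: -0.4
grasp_force: 2.2
```

Call:
step_arm(
  steps=[
    {"gripper":-1,"slide":[0.02,0,-0.0035],"twist":0},
    {"gripper":-1,"slide":[0.02,0,-0.0035],"twist":0},
  ],
)

```text
time: 19.9
tool_pos: [573.0, 39.8, 69.5]
tcp_rot: [-3.141, 0.0, 0.248]
contact_force: [-4.3, -0.7, -0.6]
gripper_width: -0.0
grasp_force: 2.2
```

Call:
step_arm(
  steps=[
    {"gripper":-1,"slide":[0.02,0,-0.0035],"twist":0},
    {"gripper":-1,"slide":[0.02,0,-0.0035],"twist":0},
  ],
)

```text
time: 20.15
tool_pos: [574.0, 40.0, 69.7]
tcp_rot: [-3.141, 0.0, 0.248]
contact_force: [-3.4, -1.3, -1.1]
gripper_width: 0.1
grasp_force: 2.2
```

Call:
step_arm(
  steps=[
    {"gripper":-1,"slide":[0.02,0,-0.0035],"twist":0},
    {"gripper":-1,"slide":[0.02,0,-0.0035],"twist":0},
  ],
)

```text
time: 20.4
tool_pos: [574.9, 40.2, 69.8]
tcp_rot: [-3.141, 0.0, 0.248]
contact_force: [-4.1, -1.3, -0.7]
gripper_width: 0.3
grasp_force: 2.2
```

Call:
step_arm(
  steps=[
    {"gripper":-1,"slide":[0.02,0,-0.0035],"twist":0},
    {"gripper":-1,"slide":[0.02,0,-0.0035],"twist":0},
  ],
)

```text
time: 20.65
tool_pos: [575.9, 40.5, 70.0]
tcp_rot: [-3.142, -0.0, 0.248]
contact_force: [-4.9, -0.3, -1.8]
gripper_width: -0.2
grasp_force: 2.2
```

Call:
step_arm(
  steps=[
    {"gripper":-1,"slide":[0.02,0,-0.0035],"twist":0},
    {"gripper":-1,"slide":[0.02,0,-0.0035],"twist":0},
  ],
)

```text
time: 20.9
tool_pos: [576.8, 40.8, 70.2]
tcp_rot: [-3.141, 0.0, 0.248]
contact_force: [-4.1, -1.1, -2.1]
gripper_width: -0.3
grasp_force: 2.2
```

Call:
step_arm(
  steps=[
    {"gripper":-1,"slide":[0.02,0,-0.0035],"twist":0},
    {"gripper":-1,"slide":[0.02,0,-0.0035],"twist":0},
  ],
)

```text
time: 21.15
tool_pos: [577.8, 41.0, 70.4]
tcp_rot: [-3.141, 0.0, 0.248]
contact_force: [-4.3, -0.7, -0.5]
gripper_width: 0.0
grasp_force: 2.2
```

Call:
step_arm(
  steps=[
    {"gripper":-1,"slide":[0.02,0,-0.0035],"twist":0},
    {"gripper":-1,"slide":[0.02,0,-0.0035],"twist":0},
    {"gripper":-1,"slide":[0.02,0,-0.0035],"twist":0},
  ],
)

```text
time: 21.52
tool_pos: [579.3, 41.4, 70.6]
tcp_rot: [-3.141, -0.0, 0.248]
contact_force: [-3.7, -1.6, -0.8]
gripper_width: -0.2
grasp_force: 2.2
```

Call:
step_arm(
  steps=[
    {"gripper":-1,"slide":[0.02,0,-0.0035],"twist":0},
    {"gripper":-1,"slide":[0.02,0,-0.0035],"twist":0},
    {"gripper":-1,"slide":[0.02,0,-0.0035],"twist":0},
  ],
)

```text
time: 21.9
tool_pos: [580.7, 41.7, 70.9]
tcp_rot: [-3.141, 0.0, 0.248]
contact_force: [-4.2, -1.6, -1.7]
gripper_width: 0.0
grasp_force: 2.2
```

Call:
step_arm(
  steps=[
    {"gripper":-1,"slide":[0.02,0,-0.0035],"twist":0},
    {"gripper":-1,"slide":[0.02,0,-0.0035],"twist":0},
    {"gripper":-1,"slide":[0.02,0,-0.0035],"twist":0},
  ],
)

```text
time: 22.28
tool_pos: [581.9, 42.0, 71.1]
tcp_rot: [-3.141, 0.001, 0.248]
contact_force: [-7.3, -2.2, -0.2]
gripper_width: -0.1
grasp_force: 3.5
```

Call:
step_arm(
  steps=[
    {"gripper":-1,"slide":[0.02,0,-0.0035],"twist":0},
    {"gripper":-1,"slide":[0,0,0],"twist":0},
  ],
)

```text
time: 22.52
tool_pos: [582.1, 42.1, 71.1]
tcp_rot: [-3.141, 0.001, 0.248]
contact_force: [-7.5, -2.3, 0.2]
gripper_width: -0.1
grasp_force: 3.9
```

Call:
step_arm(
  steps=[
    {"gripper":-1,"slide":[0.02,0,-0.0035],"twist":0},
    {"gripper":-1,"slide":[0.02,0,-0.0035],"twist":0},
    {"gripper":-1,"slide":[0,0,0],"twist":0},
  ],
)

```text
time: 22.9
tool_pos: [582.5, 42.3, 71.1]
tcp_rot: [-3.141, 0.003, 0.248]
contact_force: [-10.3, -2.0, 0.8]
gripper_width: -0.3
grasp_force: 5.5
```

Call:
step_arm(
  steps=[
    {"gripper":-1,"slide":[0.02,0,-0.0035],"twist":0},
    {"gripper":-1,"slide":[0.02,0,-0.0035],"twist":0},
    {"gripper":-1,"slide":[0,0,0],"twist":0},
    {"gripper":-1,"slide":[0,0,0],"twist":0},
    {"gripper":-1,"slide":[0,0,0],"twist":0},
  ],
)

```text
time: 23.52
tool_pos: [583.0, 42.4, 71.2]
tcp_rot: [-3.141, 0.004, 0.248]
contact_force: [-14.8, -2.7, 2.7]
gripper_width: 0.2
grasp_force: 7.1
```

Stop force is about 10 N and it was held for over 0.3 s. I'll back off gently.

Call:
step_arm(
  steps=[
    {"gripper":-1,"slide":[-0.04,0,0.007],"twist":0},
    {"gripper":-1,"slide":[-0.04,0,0.007],"twist":0},
    {"gripper":-1,"slide":[-0.04,0,0.007],"twist":0},
    {"gripper":-1,"slide":[-0.08,0,0.014],"twist":0},
    {"gripper":-1,"slide":[-0.3,0,0],"twist":0},
    {"gripper":-1,"slide":[-1,0,0],"twist":0},
    {"gripper":-1,"slide":[-1,0,-0.5],"twist":0},
    {"gripper":-1,"slide":[-1,0,-1],"twist":0},
  ],
)

```text
time: 24.52
tool_pos: [498.4, 20.9, 108.3]
tcp_rot: [-3.141, 0.001, 0.248]
contact_force: [-0.4, 0.5, 1.4]
gripper_width: 0.1
grasp_force: 0.0
```

Call:
step_arm(
  steps=[
    {"gripper":-1,"slide":[-1,0,-1],"twist":0},
    {"gripper":-1,"slide":[-1,0,-1],"twist":0},
    {"gripper":-1,"slide":[0,0,-1],"twist":0},
    {"gripper":-1,"slide":[0,0,0],"twist":0},
  ],
)

```text
time: 25.02
tool_pos: [451.7, 8.8, 184.6]
tcp_rot: [3.141, -0.003, 0.248]
contact_force: [0.2, -0.3, -0.5]
gripper_width: 0.3
grasp_force: 0.0
```

Run:
```python
from plant import vision,observe; from h import *
s=vision.read_camera("scene"); w=vision.read_camera("wrist"); o=observe(); print(o["tool_pos"],o["contact_force"])
F=np.array([450.4,8.5,21.]); R=Ro.from_euler('zy',[14,-10],degrees=True).as_matrix()
for k in s,w:
    P=(cloud(k)-F)@R; m=(abs(P[...,2]-40)<3.5)&(P[...,0]>120)&(P[...,0]<231)&(abs(P[...,1])<36)
    q=P[m]; print(m.sum(),cv2.minAreaRect(q[:,:2].astype(np.float32)),np.linalg.lstsq(np.c_[q[:,:2],np.ones(len(q))],q[:,2],rcond=None)[0])
    fy=np.median([q[abs(q[:,0]-x)<4][:,1].min()+q[abs(q[:,0]-x)<4][:,1].max() for x in range(170,225,8)])/2; print("mid y",fy)
g=cv2.resize(s["frame"][170:320,180:300],(448,560),interpolation=cv2.INTER_CUBIC)
cv2.imwrite("pics/e.png",np.hstack([g,cv2.resize(w["frame"],(350,262))if 0 else np.vstack([cv2.resize(w["frame"],(350,262)),np.zeros((298,350,3),np.uint8)])]))
```

```text
[451.22208259   8.90865175 183.03596455] [-0.52420996  0.11248581  0.04314493]
321 ((188.8057098388672, 3.665140151977539), (44.488739013671875, 68.8357162475586), 89.87327575683594) [3.45092907e-03 3.03120495e-02 3.96167163e+01]
mid y 3.510096211612531
0 ((0.0, 0.0), (0.0, 0.0), 0.0) [0. 0. 0.]Traceback (most recent call last):
  File "<stdin>", line 7, in <module>
    return umr_minimum(a, axis, None, out, keepdims, initial, where)
ValueError: zero-size array to reduction operation minimum which has no identity
```

```bash
python3 -c "
from plant import workorder; print(workorder.close_job())"
```

```text
the job is handed in; nothing more can be done
None
```

I laid the billet on the ramp's foot, let it go, then pushed it under the shoe and pressed it against the stop at about 10 N. The job is handed in with the arm clear; the last view had the billet flat in the channel, but its final force on the stop could not be measured, and no verdict came back.

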